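# Two-button release of a specimen vial

## Robot

A 6-joint arm with a two-finger parallel gripper is mounted at the origin on the work surface. World frame = base frame: x ahead of the robot, y to its left, z up, the work surface at z = 0. Lengths are in m, angles in rad, forces in N, time in s.
With the tool pointing down it reaches from about 0.4 to 0.825 m from the base axis. Payload 7 kg.
Tool frame: the origin (TCP) lies at the very end of the fingers, on their centre line; the grasp point (between the pads) lies 19 mm behind it; y points along the fingers, x is the direction in which the jaws open and shut, and the axes are right-handed (so a half turn about y gives the same grasp; the last joint's range is limited). The gripper opens to 88 mm and grips with 3 to 60 N. Pads are 19 mm wide; open, the fingers measure 130 mm over their backs; the gripper's body (78 mm by 193 mm) begins 47 mm behind the grasp point.
Start: joints at [1.581, 0.359, 0.012, 0, -1.224, -0.288], TCP at [0.185, 0.649, 0.227] pointing down, gripper open.
Joint ranges: [-3.07, 3.07], [-1.43, 2.12], [-1.02, 1.25], [-3.03, 1.67], [-3.05, -0], [-3.03, 3.03]. Speed limits (rad/s): [2.39, 2.39, 3.01, 3.14, 3.14, 3.14].

## Interface

Orientations are given as [roll, pitch, yaw] about the fixed x, y, z axes, in that order (R = Rz(yaw) Ry(pitch) Rx(roll)).
In Python, from station import arm gives the robot as it stands.
- The arm moves only by the tool move_arm, never from a script. Its arguments are lists of equal length, an entry for each row: "jaw": the closure, from 0 (fully open) to 1 (shut); "offset": the shift along the tool's x, y, z in m, a list of three; "roll": the turn about the tool's y in rad. In form: {"jaw": [jaw, ...], "offset": [[dx, dy, dz], ...], "roll": [roll, ...]}. A call has 1 to 5 rows; each row shifts and turns the commanded pose from where the row before left it, along the tool's axes as they then stand; what a row does not reach is not made up. A row lasts 1/8 s, in which the tool goes at most 62.5 mm and 10.7 degrees, less where a joint would pass 70% of its speed; a pose out of reach is approached as far as the arm can. A call is refused whole if a number of a shift passes 0.0625 or a number of a turn 0.188, either way. A call with a gripper value outside its range is refused whole. The fingers move at their own pace and stop on an object; "grip_force" is the grip in N (left out, the last holds). Time passes only in rows, so rows that do not move let the fingers close. It gives the time, the measured TCP pose, the force and the opening at its end, in the units of the state.
- arm.get_state(): the state, without advancing time (a new reading comes with each control period).
- arm.grab_frame(name): name is "scene" or "top" or "wrist"; returns a dict with "pixels" (384x512x3 uint8, blue, green, red), "fovy" (degrees; the focal length in pixels is half the picture's height over the tangent of half this angle, whatever the lens; pixels are square), "cx", "cy" (the principal point, pixels), "position" and "attitude" of the camera in the world; the wrist camera has in their place "hand_eye" (4x4, takes a point from camera to tool coordinates, whose origin is the TCP and whose axes are the tool frame's). Camera axes: x right, y down, z forward; pixel columns grow to the right and rows downward; lengths in m; the calibration is good to about 2 mm. A picture is of the moment at which its call begins: read the wrist's pose just before it. There is no depth.
- arm.job_done(): hands the job in, once; it reports no verdict.
Trained networks look in a picture, given as the dict that the camera call returned (one of the last four; its "shot" number tells which), for a name from the list of things; names that differ only in an ending like _2 or _b are one class to them, and where a whole thing is asked for, a point or a joint stands for the part that bears it (a point fixed in the world has none). Each returns a list of dicts, best first, with "p" (0 to 1); they miss things now and then, are a little off and sometimes report something else, mostly with a low value. They report only what shows in the picture. A call takes as long as a camera call.
- arm.recognise(picture, thing): "position" ([x, y, z] in m, in world coordinates, good to about 4 mm: the middle of the surface that is visible of it).
- arm.landmark_of(picture, thing): "position" ([x, y, z] in m, in world coordinates, good to about 4 mm: a listed point, or the origin of a listed thing).
The state is a dict: "t": time; "q": joint angles; "qd": joint speeds; "joint_efforts": joint torques, N m; "eef_pos": TCP position; "ee_rot": TCP orientation; "force": force on the tool from outside, world axes, zero at the start; "moment": the same for the moment, N m; "width": finger opening in m.
Only numpy, scipy, OpenCV 4.12 (cv2) and the standard library are available. Lean on these libraries where they do the work, as an engineer would, in place of code of your own. Each camera call takes 0.05 s, during which the arm holds its last target.

## Task

Release the specimen vial from the feeder: with one fingertip on each of the two green buttons, press both down together and keep both down until the vial has rolled to the foot of the chute and lies still there, then let both buttons come back up and move clear. Do not touch or lift the vial itself, and leave the jar, the blue bin and the loupe where they stand.

Things in the scene. Friction and masses are not known exactly. Their poses are not given: they have to be found in the camera images.
- feeder: Fixed vial feeder: grey base plate 290 x 150 x 8 mm (x = -60 to 230 mm), white console 75 x 130 mm, 60 mm high, with two green buttons, and beyond it a chute between blue rails, falling 10 degrees to a blue stop wall at x = 205 mm. Origin on the bench below the midpoint of the buttons; x along the chute, downhill; y from the right to the left button; z up. All of it and the vial below 80 mm.
- chute_pins (a point): Midpoint between the tops of two orange pins (as they stand at the start, x = 88 mm of the feeder) that stick 6 mm out of the chute floor and hold the vial back; the vial rests just uphill of them. Each pin is rigidly joined to the button on its side and goes down with it: both buttons must be over 6 mm down before the vial can pass. A pin coming up under the vial would catch it. A fixed point.
- left_button_top (a point): Centre of the top face of the left green button (at y = +32 mm of the feeder): a round flat cap 28 mm across, 76 mm above the bench when up. The two buttons are 64 mm apart centre to centre. The point moves with the button.
- right_button_top (a point): Centre of the top face of the right green button (at y = -32 mm of the feeder), the same as the left one.
- left_button (a joint): Travel of the left button: 0 = up, 0.010 m = fully down. Straight down, sprung: starts to move at about 1.5 N, takes about 5 N fully down, and comes back up by itself.
- right_button (a joint): Travel of the right button, the same.
- vial: Closed amber specimen vial with a blue cap, a cylinder 26 mm in diameter and 78 mm long, about 45 g, lying across the chute (its axis is its own y). Origin at its centre. It rolls, so its other axes turn.
- vial_center (a point): Centre of the vial (on its axis, half-way along).
- chute_foot (a point): Where the vial's centre lies when the vial rests against the blue stop at the foot of the chute (x = 192 mm of the feeder). A fixed point.
- jar_center (a point): Centre, half-way up, of a loose white jar with lid, 56 mm across, 70 mm tall, standing on the bench.
- bin_center (a point): Centre of a loose open blue small-parts bin, 75 x 60 mm, 45 mm tall, empty, on the bench.
- loupe_center (a point): Centre, half-way up, of a loose black loupe, 44 mm across, 44 mm tall, standing on the bench.

How it is judged:
On the way:
1. both buttons are down (more than 6.5 mm), each under the fingers, while the vial lies still (under 30 mm/s) at the foot of the chute (within 12 mm) (value of joint each of left_button, right_button above 0.0065 m and distance between vial_center and chute_foot below 0.012 m and linear speed of vial below 0.03 m/s and contact force between the fingers and left_button above 0.5 N and contact force between the fingers and right_button above 0.5 N), for 0.2 s.
At the end, for the whole second after the job is handed in: The vial lies still (under 30 mm/s) with its centre within 12 mm of the foot of the chute, and both buttons are up again (within 1.5 mm) (distance between vial_center and chute_foot below 0.012 m and linear speed of vial below 0.03 m/s and value of joint each of left_button, right_button below 0.0015 m); the robot touches nothing.
It fails at once if one button is pressed (over 7 mm) while the other is still up (under 2 mm) ((value of joint left_button above 0.007 m and value of joint right_button below 0.002 m) or (value of joint right_button above 0.007 m and value of joint left_button below 0.002 m)).
It fails at once if the robot touches the vial (over 0.3 N) (contact force between any of the fingers, the arm and vial above 0.3 N).
It fails at once if the vial is lifted out of the chute (its centre over 85 mm above the bench, or more than 20 mm above the foot of the chute once there) (height (world z) of vial above 0.085 m or (horizontal distance between vial_center and chute_foot below 0.03 m and z of vial in the frame of chute_foot above 0.02 m)).
It fails at once if the jar, the bin or the loupe is moved by more than 15 mm (distance of any of jar_center, bin_center, loupe_center from where it was at the start of the episode above 0.015 m).
It also fails if it takes over 35 s, if anything falls off the work surface, if the arm or the gripper's body presses on something with over 40 N, if the wrist force passes 120 N, or if a joint passes its speed limit or range.

## Working session

There is one attempt and no reset: what is moved stays moved. The work goes in short steps, Python scripts to look and compute and a tool call to move; the robot and the scene stay as the last step left them, time stands still between calls to the robot, and variables do not carry over. Pictures are saved under pics/ and viewed, and the job is handed in when it is done.

Besides the shell and the picture viewer there is one more tool, called as a command line: name --pt "numbers of a row" for each row, then --argument value for the rest. move_arm: Moves the arm, as the interface text tells. Its arguments: {"type":"object","properties":{"jaw":{"type":"array","items":{"type":"number"}},"offset":{"type":"array","items":{"type":"array","items":{"type":"number"}}},"roll":{"type":"array","items":{"type":"number"}},"grip_force":{"type":"number"}},"required":["jaw","offset","roll"]}

```bash
mkdir -p pics
cat > h.py <<'E'
from station import arm
import numpy as np, cv2
E
python3 - <<'E'
from h import *
s=arm.get_state(); print({k:np.round(v,4).tolist() for k,v in s.items()})
for n in ["scene","top"]:
    f=arm.grab_frame(n); cv2.imwrite(f"pics/{n}0.png",f["pixels"])
    print(n,{k:v for k,v in f.items() if k!="pixels"})
    for t in ["left_button_top","right_button_top","chute_pins","chute_foot","vial_center","jar_center","bin_center","loupe_center","feeder"]:
        r=arm.landmark_of(f,t); print(t,[(np.round(d["position"],4).tolist(),round(d["p"],2)) for d in r[:2]])
E
```

```text
{'t': 0.0, 'q': [1.5811, 0.3594, 0.0111, -0.0003, -1.2241, -0.2881], 'qd': [-0.0018, 0.0004, 0.0014, -0.0001, -0.0007, 0.0001], 'joint_efforts': [0.0, -58.2723, 29.305, 6.9972, 0.0069, -0.0002], 'eef_pos': [0.185, 0.6487, 0.2256], 'ee_rot': [-1.5706, -0.0016, -1.8487], 'force': [0.3391, -0.2051, 0.0705], 'moment': [-0.0302, -0.0188, -0.0252], 'width': 0.0878}
scene {'fovy': 47.62883208431937, 'cx': 253.74009708605195, 'cy': 181.2904474030229, 'position': array([1.20497351, 0.80336351, 0.77545419]), 'attitude': array([-2.19533029,  0.01320203,  2.42287471]), 'shot': 1}
left_button_top []
right_button_top [([0.5044, -0.1711, 0.0765], 0.56)]
chute_pins [([0.5595, -0.1009, 0.0578], 0.88)]
chute_foot [([0.6509, -0.0547, 0.0407], 0.88), ([0.4661, -0.1135, 0.075], 0.53)]
vial_center [([0.5531, -0.1076, 0.0594], 0.61), ([0.4161, 0.019, 0.0322], 0.59)]
jar_center [([0.4151, 0.0221, 0.0325], 0.9)]
bin_center [([0.5614, 0.0821, 0.0246], 0.22)]
loupe_center [([0.5637, 0.0807, 0.022], 0.5)]
feeder [([0.4657, -0.1122, 0.074], 0.74), ([0.4837, -0.1422, -0.0008], 0.63)]
top {'fovy': 44.874411028643685, 'cx': 249.51616763152026, 'cy': 190.99832702335488, 'position': array([0.37421284, 0.08404306, 1.22858894]), 'attitude': array([-2.9397307 , -0.00418105, -1.54100054]), 'shot': 2}
left_button_top [([0.4651, -0.1121, 0.0757], 0.42)]
right_button_top [([0.4966, -0.1675, 0.078], 0.43)]
chute_pins [([0.5618, -0.0992, 0.0558], 0.77)]
chute_foot [([0.6516, -0.0534, 0.0454], 0.59), ([0.4179, 0.0227, 0.0336], 0.22)]
vial_center [([0.5582, -0.1019, 0.0603], 0.8)]
jar_center [([0.6557, -0.0529, 0.0432], 0.16)]
bin_center [([0.5522, -0.3024, 0.0214], 0.57)]
loupe_center [([0.5735, 0.0863, 0.0192], 0.81)]
feeder [([0.4771, -0.1385, -0.0005], 0.89), ([0.5616, -0.0966, 0.0545], 0.68)]
```

View pics/scene0.png

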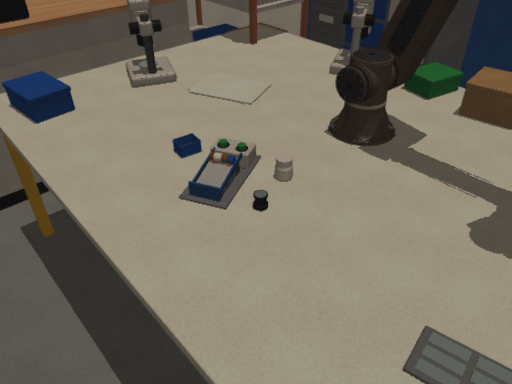

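View pics/top0.png

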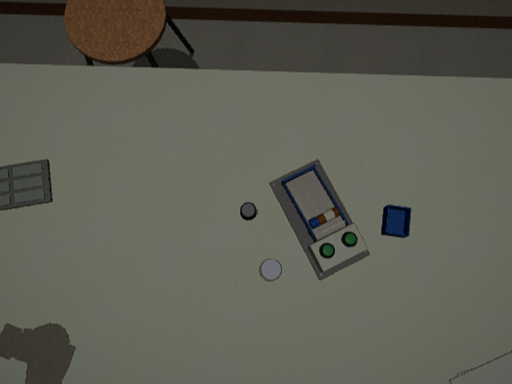

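The scene view shows the feeder near (222,170), with the jar at (284,168), the loupe at (260,200) and the bin at (187,146). The top view shows the green buttons at about (327,251) and (349,239), and the vial at (325,218). Next I'll measure the buttons from the green pixels.

```bash
cat >> h.py <<'E'
from scipy.spatial.transform import Rotation as R
def ray(f,uv):
    P=f["pixels"].shape; fl=P[0]/2/np.tan(np.radians(f["fovy"]/2))
    d=np.array([(uv[0]-f["cx"])/fl,(uv[1]-f["cy"])/fl,1])
    return np.array(f["position"]), R.from_euler("xyz",f["attitude"]).as_matrix()@d
def onz(f,uv,z):
    p,d=ray(f,uv); return p+d*(z-p[2])/d[2]
def greens(f,box):
    h=cv2.cvtColor(f["pixels"],cv2.COLOR_BGR2HSV)
    m=cv2.inRange(h,(45,90,40),(85,255,255)); k=np.zeros_like(m); x0,y0,x1,y1=box; k[y0:y1,x0:x1]=m[y0:y1,x0:x1]
    n,l,s,c=cv2.connectedComponentsWithStats(k)
    return [(s[i][4],s[i][:4].tolist(),c[i]) for i in range(1,n) if s[i][4]>10]
E
python3 - <<'E'
from h import *
for n,b in [("scene",(200,120,270,170)),("top",(300,210,380,290))]:
    f=arm.grab_frame(n)
    g=greens(f,b)
    for a,s,c in g: print(n,a,s,np.round(c,1),onz(f,c,.076).round(4))
    p=[onz(f,c,.076) for a,s,c in g]
    print(np.linalg.norm(p[0]-p[1]))
    x0,y0,x1,y1=b
    if n=="top": cv2.imwrite("pics/topc.png",cv2.resize(f["pixels"][130:300,220:430],None,fx=3.5,fy=3.5))
    else: cv2.imwrite("pics/scc.png",cv2.resize(f["pixels"][110:230,160:310],None,fx=5,fy=5))
E
```

```text
scene 53 [219, 139, 8, 8] [222.5 142.7] [ 0.5089 -0.1553  0.076 ]
scene 51 [238, 143, 8, 7] [241.4 146. ] [ 0.4781 -0.0995  0.076 ]
0.0637467060998425
top 94 [345, 233, 11, 11] [350.1 238.3] [ 0.4981 -0.1667  0.076 ]
top 94 [323, 245, 10, 11] [327.4 249.9] [ 0.4677 -0.1103  0.076 ]
0.06403246055558
```

View pics/topc.png

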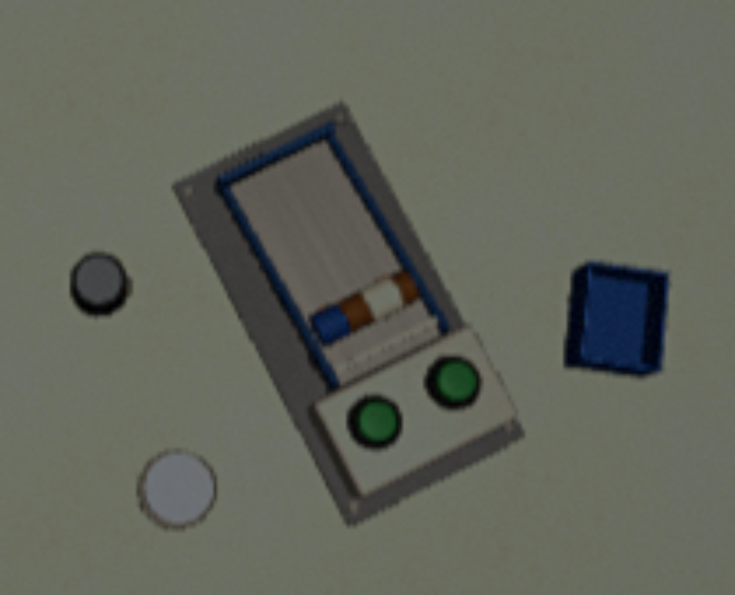

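View pics/scc.png

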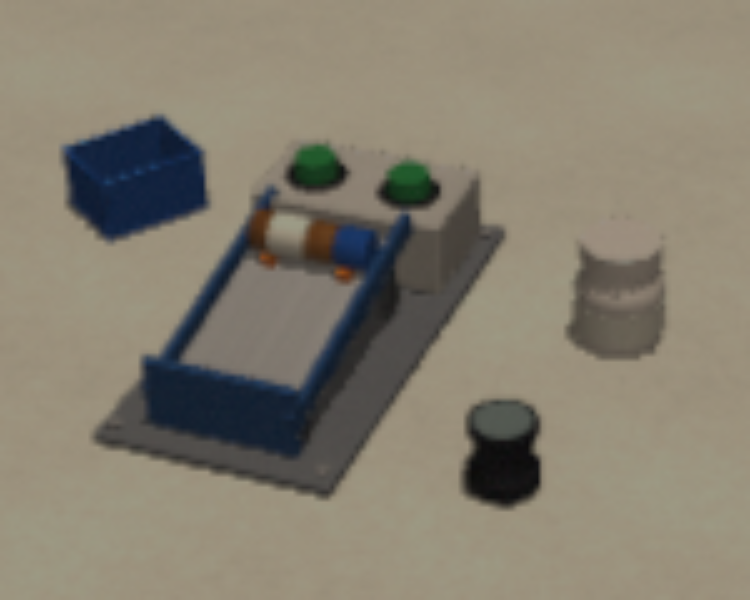

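```bash
cat >> h.py <<'E'
def plan(goal,yaw,n,polar=True):
    s=arm.get_state(); p=np.array(s["eef_pos"]); M=R.from_euler("xyz",s["ee_rot"]).as_matrix()
    y0=np.arctan2(M[1,0],M[0,0]); dy=(yaw-y0+np.pi)%(2*np.pi)-np.pi
    print("p",p.round(4),"yaw",np.degrees(y0).round(2),"dyaw",np.degrees(dy).round(2),"tooly",M[:,1].round(4),"w",s["width"],"t",s["t"])
    a0,a1=np.arctan2(p[1],p[0]),np.arctan2(goal[1],goal[0]); r0,r1=np.hypot(*p[:2]),np.hypot(*goal[:2])
    q=p;rows=[]
    for i in range(1,n+1):
        u=i/n; a=a0+(a1-a0)*u; r=r0+(r1-r0)*u
        t=np.array([r*np.cos(a),r*np.sin(a),p[2]+(goal[2]-p[2])*u]) if polar else p+(np.array(goal)-p)*u
        yy=y0+dy*(i-1)/n; c,s_=np.cos(yy),np.sin(yy)
        X=np.array([[c,s_,0],[0,0,-1],[-s_,c,0]]); rows.append((X@(t-q)).round(4).tolist()); q=t
    print("roll/row",-dy/n); print(rows)
L=np.array([.467,-.111]);Rr=np.array([.4975,-.167])
E
python3 - <<'E'
from h import *
m=(L+Rr)/2; d=L-Rr; print(m,np.degrees(np.arctan2(d[1],d[0])))
plan([*m,.16],np.arctan2(d[1],d[0]),20)
E
```

```text
[ 0.48225 -0.139  ] 118.5746049900991
p [0.1851 0.6491 0.2266] yaw -105.92 dyaw -135.51 tooly [ 0.  0. -1.] w 0.08767939115738017 t 1.1
roll/row 0.118251691977449
[[0.0107, 0.0033, 0.0524], [0.0086, 0.0033, 0.0521], [0.0066, 0.0033, 0.0517], [0.0046, 0.0033, 0.0512], [0.0027, 0.0033, 0.0507], [0.0007, 0.0033, 0.0501], [-0.0011, 0.0033, 0.0494], [-0.0029, 0.0033, 0.0487], [-0.0046, 0.0033, 0.0479], [-0.0063, 0.0033, 0.047], [-0.0079, 0.0033, 0.0461], [-0.0095, 0.0033, 0.0451], [-0.011, 0.0033, 0.0441], [-0.0124, 0.0033, 0.043], [-0.0137, 0.0033, 0.0419], [-0.015, 0.0033, 0.0407], [-0.0163, 0.0033, 0.0395], [-0.0174, 0.0033, 0.0383], [-0.0185, 0.0033, 0.0371], [-0.0195, 0.0033, 0.0358]]
```

move_arm --jaw '[0.5,0.5,0.5,0.5,0.5]' --pt "0.011 0.003 0.052" --pt "0.009 0.003 0.052" --pt "0.007 0.003 0.052" --pt "0.005 0.003 0.051" --pt "0.003 0.003 0.051" --roll '[0.118,0.118,0.118,0.118,0.118]'

```text
t: 1.72
eef_pos: [0.3932, 0.492, 0.2115]
ee_rot: [-1.571, 0.0, -2.443]
force: [0.5, 0.5, 0.9]
width: 0.0456
```

move_arm --jaw '[0.5,0.5,0.5,0.5,0.5]' --pt "0.001 0.003 0.05" --pt "-0.001 0.003 0.049" --pt "-0.003 0.003 0.049" --pt "-0.005 0.003 0.048" --pt "-0.006 0.003 0.047" --roll '[0.118,0.118,0.118,0.118,0.118]'

```text
t: 2.35
eef_pos: [0.5146, 0.2824, 0.1966]
ee_rot: [-1.571, 0.0, -3.033]
force: [0.6, -0.3, 0.0]
width: 0.0438
```

Run:
```python
from h import *
m=(L+Rr)/2; d=L-Rr
plan([*m,.16],np.arctan2(d[1],d[0]),10)
print(arm.get_state()["q"])
```

```text
p [0.5146 0.2824 0.1966] yaw -173.76 dyaw -67.67 tooly [ 3.e-04  1.e-04 -1.e+00] w 0.04384544455201878 t 2.35
roll/row 0.11810136347805944
[[-0.0078, 0.0037, 0.0457], [-0.0094, 0.0037, 0.0448], [-0.0109, 0.0037, 0.0437], [-0.0123, 0.0037, 0.0427], [-0.0137, 0.0037, 0.0416], [-0.015, 0.0037, 0.0404], [-0.0162, 0.0037, 0.0392], [-0.0174, 0.0037, 0.038], [-0.0184, 0.0037, 0.0368], [-0.0195, 0.0037, 0.0355]]
[ 8.34921011e-01  2.36332780e-01 -2.31591067e-01  1.33807465e-04
 -1.10259097e+00 -7.26043118e-01]
```

move_arm --jaw '[0.51,0.51,0.51,0.51,0.51]' --pt "-0.008 0.004 0.046" --pt "-0.009 0.004 0.045" --pt "-0.011 0.004 0.044" --pt "-0.012 0.004 0.043" --pt "-0.014 0.004 0.042" --roll '[0.118,0.118,0.118,0.118,0.118]'

```text
t: 2.98
eef_pos: [0.5411, 0.0587, 0.1766]
ee_rot: [-1.571, 0.0, 2.661]
force: [0.8, -1.0, 0.7]
width: 0.0429
```

move_arm --jaw '[0.51,0.51,0.51,0.51,0.51]' --pt "-0.015 0.003 0.04" --pt "-0.016 0.003 0.039" --pt "-0.017 0.003 0.038" --pt "-0.018 0.003 0.037" --pt "-0.02 0.003 0.035" --roll '[0.118,0.118,0.118,0.118,0.118]'

```text
t: 3.6
eef_pos: [0.483, -0.1395, 0.1617]
ee_rot: [-1.571, 0.0, 2.071]
force: [0.7, 1.0, 0.3]
width: 0.043
```

Run:
```python
from h import *
m=(L+Rr)/2; d=L-Rr
plan([*m,.12],np.arctan2(d[1],d[0]),2,False)
for n in ["wrist","top","scene"]:
    s=arm.get_state(); f=arm.grab_frame(n); cv2.imwrite(f"pics/{n}1.png",f["pixels"])
    if n=="wrist": print(f["hand_eye"],f["fovy"],f["cx"],f["cy"])
    if n=="scene": cv2.imwrite("pics/scene1c.png",cv2.resize(f["pixels"][60:230,130:330],None,fx=3.5,fy=3.5))
```

```text
p [ 0.483  -0.1395  0.1617] yaw 118.64 dyaw -0.07 tooly [ 6.e-04 -1.e-04 -1.e+00] w 0.043047135930386775 t 3.6
roll/row 0.0006088132737069873
[[0.0004, 0.0209, 0.0002], [0.0004, 0.0209, 0.0002]]
[[ 9.99999875e-01  4.98361251e-04 -3.88656810e-05 -3.99499974e-04]
 [ 1.80492220e-04 -2.87476458e-01  9.57787687e-01 -1.59228130e-01]
 [ 4.66151302e-04 -9.57787575e-01 -2.87476512e-01  7.71213098e-02]
 [ 0.00000000e+00  0.00000000e+00  0.00000000e+00  1.00000000e+00]] 60.664233242317025 257.35731144326655 191.24398158578475
```

View pics/wrist1.png

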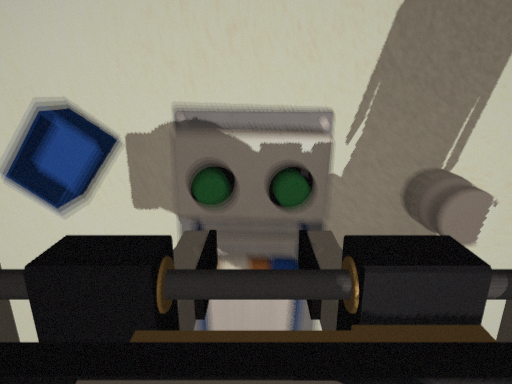

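View pics/scene1c.png

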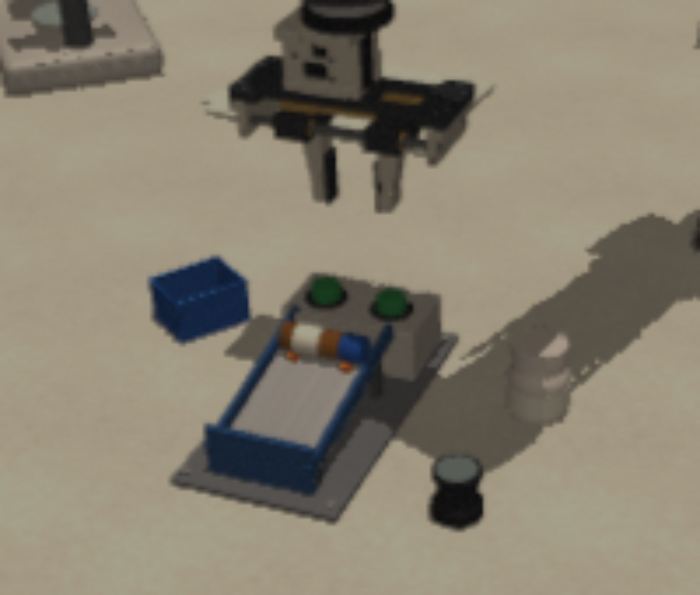

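The wrist view shows the buttons at about (212,187) and (291,187). It's slightly blurred from motion, so I'll take a still frame and measure from that.

Run:
```python
from h import *
s=arm.get_state(); f=arm.grab_frame("wrist")
T=np.eye(4);T[:3,:3]=R.from_euler("xyz",s["ee_rot"]).as_matrix();T[:3,3]=s["eef_pos"]
C=T@np.array(f["hand_eye"]); f2=dict(f,position=C[:3,3],attitude=R.from_matrix(C[:3,:3]).as_euler("xyz"))
h=cv2.cvtColor(f["pixels"],cv2.COLOR_BGR2HSV);m=cv2.inRange(h,(45,90,25),(85,255,255));m[:130]=0;m[225:]=0
n,l,st,c=cv2.connectedComponentsWithStats(m)
P=[]
for i in range(1,n):
    if st[i][4]>200:
        w=onz(f2,c[i],.076); P.append(w); print(st[i],c[i].round(1),w.round(4),"tool",(np.linalg.inv(T)@[*w,1])[:3].round(4))
print(np.linalg.norm(P[0]-P[1]),s["eef_pos"])
for t in ["left_button_top","right_button_top"]:
    print(t,[(np.round(d["position"],4),d["p"]) for d in arm.landmark_of(f,t)])
cv2.imwrite("pics/wrist2.png",f["pixels"])
```

```text
[ 196  175   36   38 1061] [213.8 193.3] [ 0.4973 -0.1708  0.076 ] tool [-0.0344  0.0856  0.0019]
[ 277  176   35   38 1054] [293.9 194. ] [ 0.4678 -0.1157  0.076 ] tool [0.0281 0.0856 0.0014]
0.0625282508512107 [ 0.48253006 -0.13966715  0.16162913]
left_button_top [(array([ 0.4681, -0.1152,  0.0796]), 0.92)]
right_button_top [(array([ 0.5016, -0.1758,  0.0745]), 0.84)]
```

View pics/wrist2.png

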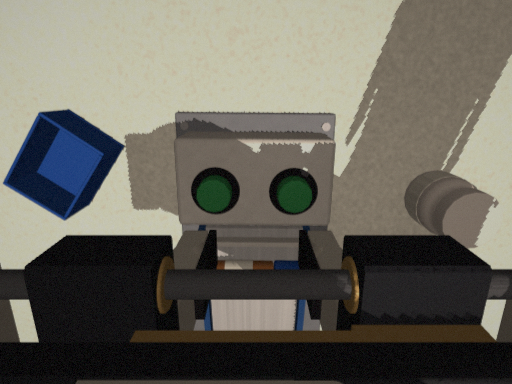

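move_arm --jaw '[0.51,0.51,0.51,0.51,0.51]' --pt "-0.002 0.02 0.001" --pt "0 0.02 0" --pt "0 0.02 0" --pt "0 0.018 0" --pt "0 0 0" --roll '[0,0,0,0,0]'

```text
t: 4.53
eef_pos: [0.483, -0.1398, 0.0825]
ee_rot: [-1.568, -0.001, 2.076]
force: [0.1, 0.1, 0.1]
width: 0.0428
```

Run:
```python
from h import *
for n,b in [("scene",(60,230,130,330)),("wrist",0),("top",(170,290,290,420))]:
    f=arm.grab_frame(n); im=f["pixels"]
    if b: im=cv2.resize(im[b[0]:b[1],b[2]:b[3]],None,fx=3.5,fy=3.5)
    cv2.imwrite(f"pics/{n}3.png",im)
```

```text
(no output)
```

View pics/scene3.png

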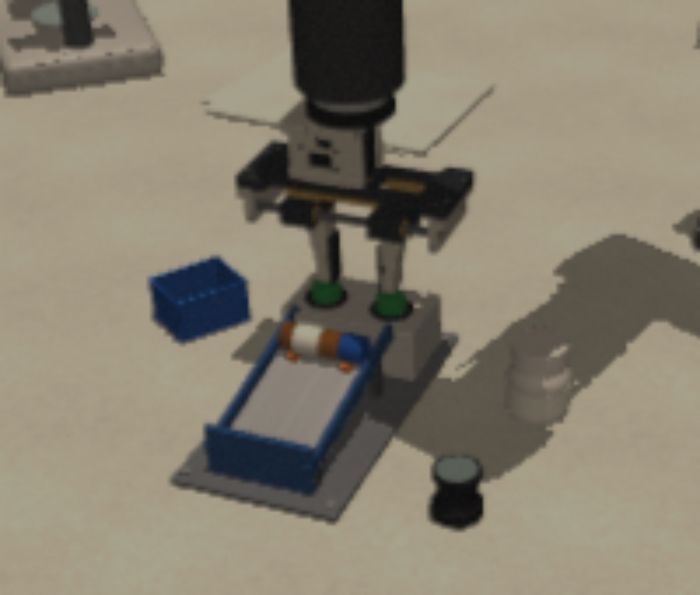

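View pics/wrist3.png

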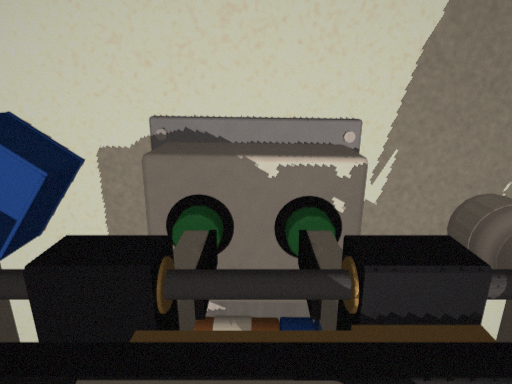

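Run:
```python
from h import *
s=arm.get_state(); print(np.round(s["eef_pos"],4),np.round(s["ee_rot"],4))
f=arm.grab_frame("wrist"); H=np.linalg.inv(np.array(f["hand_eye"])); fl=192/np.tan(np.radians(f["fovy"]/2))
im=cv2.resize(f["pixels"][150:300,130:380],None,fx=3,fy=3)
for x in (-.0425,-.0215,.0215,.0425):
  for z in (-.0095,.0095):
    c=H@[x,0,z,1]; u,v=f["cx"]+fl*c[0]/c[2],f["cy"]+fl*c[1]/c[2]; print(x,z,round(u,1),round(v,1)); cv2.circle(im,(int((u-130)*3),int((v-150)*3)),4,(0,0,255),-1)
for x in (-.034,-.032,.03,.032):
    c=H@[x,s["eef_pos"][2]-.076,0,1]; u,v=f["cx"]+fl*c[0]/c[2],f["cy"]+fl*c[1]/c[2]; print("btn",x,round(u,1),round(v,1)); cv2.circle(im,(int((u-130)*3),int((v-150)*3)),3,(255,0,0),-1)
cv2.imwrite("pics/wc.png",im)
```

```text
[ 0.4843 -0.1401  0.0843] [-1.5717e+00  6.0000e-04  2.0758e+00]
-0.0425 -0.0095 179.5 260.0
-0.0425 0.0095 177.0 227.5
-0.0215 -0.0095 218.3 260.0
-0.0215 0.0095 217.1 227.5
0.0215 -0.0095 297.9 260.1
0.0215 0.0095 299.2 227.5
0.0425 -0.0095 336.7 260.1
0.0425 0.0095 339.2 227.5
btn -0.034 197.0 237.4
btn -0.032 200.6 237.4
btn 0.03 312.0 237.5
btn 0.032 315.6 237.5
```

View pics/wc.png

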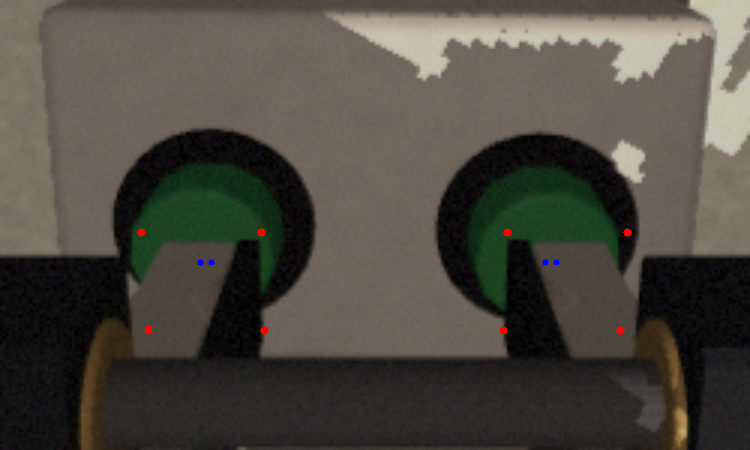

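move_arm --jaw '[0.51,0.51,0.51,0.51]' --pt "-0.0015 0.001 0.0025" --pt "0 0.004 0" --pt "0 0.004 0" --pt "0 0 0" --roll '[0,0,0,0]'

```text
t: 5.22
eef_pos: [0.4821, -0.1432, 0.0745]
ee_rot: [-1.571, 0.0, 2.075]
force: [0.1, -0.0, 3.8]
width: 0.0431
```

Run:
```python
from h import *
s=arm.get_state(); print([np.round(s[k],4) for k in("eef_pos","ee_rot","force","moment")])
for n,b in [("scene",(100,200,180,270)),("wrist",(150,300,130,380))]:
    f=arm.grab_frame(n); im=f["pixels"]
    if b: im=cv2.resize(im[b[0]:b[1],b[2]:b[3]],None,fx=3 if n=="wrist" else 6,fy=3 if n=="wrist" else 6)
    cv2.imwrite(f"pics/{n}4.png",im)
s=arm.get_state(); print([np.round(s[k],4) for k in("eef_pos","ee_rot","force","moment")])
```

```text
[array([ 0.4821, -0.1432,  0.0745]), array([-1.5706e+00,  2.0000e-04,  2.0747e+00]), array([ 0.0953, -0.032 ,  3.7982]), array([ 0.1616,  0.1388, -0.0083])]
[array([ 0.4821, -0.1431,  0.0747]), array([-1.5707e+00,  1.0000e-04,  2.0747e+00]), array([-0.2132, -0.6681,  4.001 ]), array([-0.0243,  0.1162, -0.0092])]
```

View pics/scene4.png

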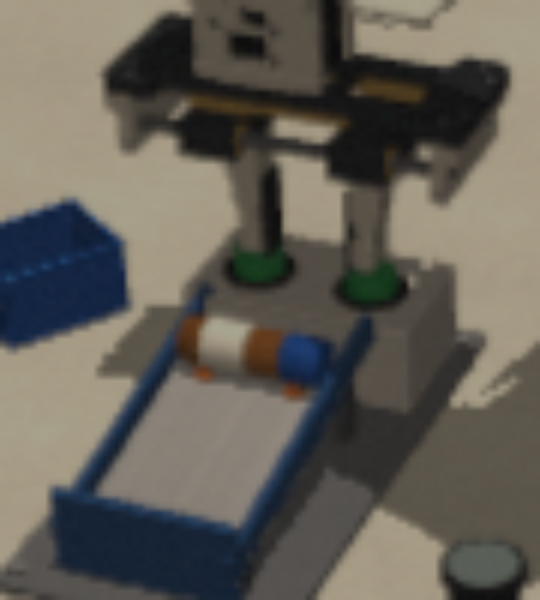

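View pics/wrist4.png

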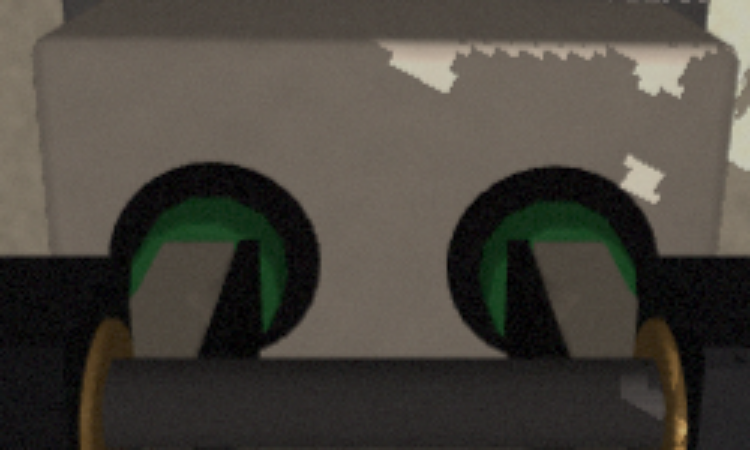

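Both fingertips are squarely on the caps. The reading is 3.8 N in total, which fits about 1.5 mm of travel on each button. Now the full press.

move_arm --jaw '[0.51,0.51,0.51,0.51,0.51]' --pt "0 0.003 0" --pt "0 0.003 0" --pt "0 0.0025 0" --pt "0 0 0" --pt "0 0 0" --roll '[0,0,0,0,0]'

```text
t: 5.95
eef_pos: [0.4821, -0.1432, 0.0665]
ee_rot: [-1.571, 0.0, 2.075]
force: [-2.3, -0.5, 10.0]
width: 0.0433
```

move_arm --jaw '[0.51,0.51,0.51,0.51,0.51]' --pt "0 0 0" --pt "0 0 0" --pt "0 0 0" --pt "0 0 0" --pt "0 0 0" --roll '[0,0,0,0,0]'

```text
t: 6.58
eef_pos: [0.4821, -0.1431, 0.0665]
ee_rot: [-1.571, 0.0, 2.075]
force: [-2.0, 0.5, 9.1]
width: 0.043
```

Run:
```python
from h import *
s=arm.get_state(); print([np.round(s[k],4) for k in("t","eef_pos","force","moment")])
f=arm.grab_frame("scene"); cv2.imwrite("pics/scene5.png",cv2.resize(f["pixels"][110:210,170:270],None,fx=6,fy=6))
for t in ["vial_center","chute_foot","left_button_top"]:
    print(t,[(np.round(d["position"],4),d["p"]) for d in arm.landmark_of(f,t)])
```

```text
[np.float64(6.575), array([ 0.4821, -0.1431,  0.0665]), array([-2.0497,  0.5092,  9.0701]), array([ 0.145 ,  0.7637, -0.0391])]
vial_center [(array([ 0.6525, -0.0523,  0.0401]), 0.52)]
chute_foot [(array([ 0.651 , -0.0537,  0.039 ]), 0.71), (array([0.565 , 0.0817, 0.02  ]), 0.17)]
left_button_top [(array([ 0.4669, -0.1131,  0.0631]), 0.5)]
```

View pics/scene5.png

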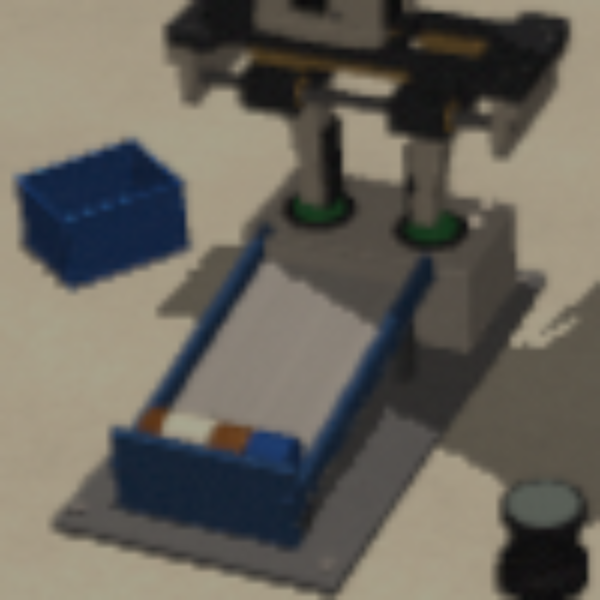

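The vial is lying against the stop, at crop (220,435), and both buttons are down. I'll hold for longer, then check that it's at rest.

move_arm --jaw '[0.51,0.51,0.51,0.51,0.51]' --pt "0 0 0" --pt "0 0 0" --pt "0 0 0" --pt "0 0 0" --pt "0 0 0" --roll '[0,0,0,0,0]'

```text
t: 7.4
eef_pos: [0.4821, -0.1432, 0.0665]
ee_rot: [-1.571, 0.0, 2.075]
force: [-1.9, -0.7, 8.9]
width: 0.0433
```

move_arm --jaw '[0.51,0.51,0.51,0.51,0.51]' --pt "0 0 0" --pt "0 0 0" --pt "0 0 0" --pt "0 0 0" --pt "0 0 0" --roll '[0,0,0,0,0]'

```text
t: 8.02
eef_pos: [0.4821, -0.1432, 0.0665]
ee_rot: [-1.571, 0.0, 2.075]
force: [-2.8, 0.1, 9.7]
width: 0.0428
```

Run:
```python
from h import *
s=arm.get_state(); print([np.round(s[k],4) for k in("t","eef_pos","force","moment")])
a=arm.grab_frame("scene")
for i in range(4): b=arm.grab_frame("scene")
d=np.abs(a["pixels"][180:200,185:225].astype(int)-b["pixels"][180:200,185:225]); print("diff",d.mean(),d.max())
d=np.abs(a["pixels"][300:320,185:225].astype(int)-b["pixels"][300:320,185:225]); print("noise ref",d.mean(),d.max())
f=arm.grab_frame("top")
for t in ["vial_center","chute_foot"]:
    print(t,[(np.round(d["position"],4),d["p"]) for d in arm.landmark_of(b,t)],[(np.round(d["position"],4),d["p"]) for d in arm.landmark_of(f,t)])
```

```text
[np.float64(8.025), array([ 0.4821, -0.1432,  0.0665]), array([-2.8465,  0.1481,  9.7046]), array([ 0.1127,  0.7816, -0.0173])]
diff 1.0929166666666668 8
noise ref 0.5491666666666667 3
vial_center [(array([ 0.6555, -0.0522,  0.0379]), 0.53)] [(array([ 0.6586, -0.0481,  0.0445]), 0.71)]
chute_foot [(array([ 0.653 , -0.0544,  0.0396]), 0.88)] [(array([ 0.6532, -0.0532,  0.0464]), 0.78)]
```

The vial is still and at the foot. Now straight up.

move_arm --jaw '[0.51,0.51,0.51,0.51,0.51]' --pt "0 -0.005 0" --pt "0 -0.01 0" --pt "0 -0.03 0" --pt "0 -0.04 0" --pt "0 -0.04 0" --roll '[0,0,0,0,0]'

```text
t: 9.15
eef_pos: [0.4815, -0.1429, 0.1921]
ee_rot: [-1.57, -0.001, 2.074]
force: [1.2, -0.7, 0.4]
width: 0.0427
```

move_arm --jaw '[0.51,0.51,0.51,0.51]' --pt "0 -0.02 0" --pt "0 0 0" --pt "0 0 0" --pt "0 0 0" --roll '[0,0,0,0]'

```text
t: 9.65
eef_pos: [0.4814, -0.143, 0.2099]
ee_rot: [-1.569, -0.001, 2.074]
force: [-0.2, -0.2, -0.3]
width: 0.0428
```

Run:
```python
from h import *
s=arm.get_state(); print([np.round(s[k],4) for k in("t","eef_pos","force","moment")])
b=arm.grab_frame("scene"); f=arm.grab_frame("top")
for t in ["vial_center","chute_foot","left_button_top","right_button_top","jar_center","bin_center","loupe_center"]:
    print(t,[(np.round(d["position"],4),d["p"]) for d in arm.landmark_of(b,t)][:1],[(np.round(d["position"],4),d["p"]) for d in arm.landmark_of(f,t)][:1])
cv2.imwrite("pics/scene6.png",cv2.resize(b["pixels"][60:220,160:310],None,fx=3.7,fy=3.7))
```

```text
[np.float64(9.65), array([ 0.4814, -0.143 ,  0.2099]), array([-0.2388, -0.2422, -0.2828]), array([ 0.086 , -0.0992,  0.0198])]
vial_center [(array([ 0.655 , -0.0548,  0.0385]), 0.6)] [(array([ 0.6537, -0.0492,  0.044 ]), 0.5)]
chute_foot [(array([ 0.6506, -0.0527,  0.041 ]), 0.63)] [(array([ 0.6544, -0.0529,  0.046 ]), 0.87)]
left_button_top [(array([ 0.5029, -0.1724,  0.079 ]), 0.68)] []
right_button_top [(array([ 0.4992, -0.1686,  0.0762]), 0.4)] []
jar_center [(array([0.4163, 0.0247, 0.032 ]), 0.57)] []
bin_center [(array([ 0.5552, -0.3009,  0.0204]), 0.69)] []
loupe_center [(array([0.5663, 0.0853, 0.0206]), 0.77)] []
```

View pics/scene6.png

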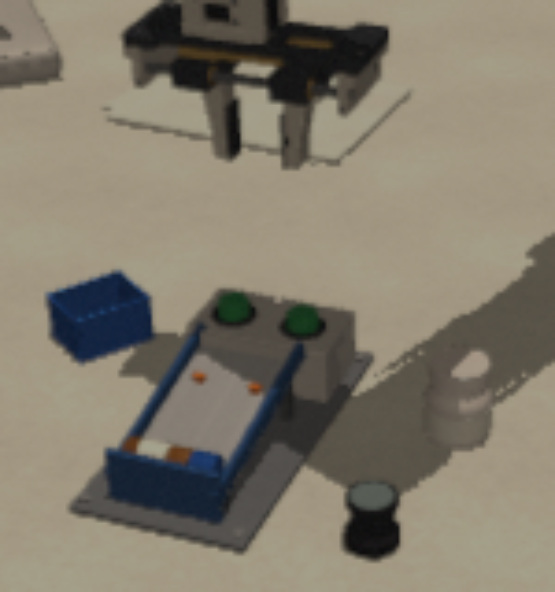

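The vial is at the stop (crop 175,455). Both buttons (235,308 and 303,320) and both pins are back up, and the gripper is clear of everything.

```bash
python3 -c "
from station import arm
print(arm.job_done())"
```

```text
the job is handed in; nothing more can be done
None
```

The vial was released and lies at the foot of the chute. I pressed both buttons together with one fingertip on each, to about 9.5 mm by TCP height and 9–10 N in total. I held them down for over 2 s, until the vial was at rest against the stop, then lifted straight up. The job was handed in at about 9.8 s on the robot's clock.

**Last checks:**
- **Vial:** the networks put it within about 5 mm of the chute foot in both views, and it did not visibly move between frames taken before release.
- **Buttons:** both buttons and both pins look fully up in the scene view. I did not measure their travel directly.
- **Gripper:** it is clear of everything, with the TCP at z = 0.21 m and the force near zero.
- **Jar, bin and loupe:** in the scene view the jar and loupe read within about 5 mm of the start. The bin matches its starting top-view position within about 4 mm. The final top view did not detect any of the three.

**Disagreements:**
- **Button positions:** before the press, the scene camera's green blobs put the buttons about 14 mm from where the top and wrist views did, probably because the cap sides were included. I relied on the top and wrist views.
- **Button label:** in the last scene frame the network reported the "left" button at the right button's position, so I ignored it.
- **Sideways force:** the reading during the hold was 2–3 N and went away after release.

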